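Uncap the marking press and stamp the plaque

ROBOT

A 6-joint arm with a two-finger parallel gripper is mounted at the origin on the work surface. World frame = base frame: x ahead of the robot, y to its left, z up, the work surface at z = 0. Lengths are in m, angles in rad, forces in N, time in s.
With the tool pointing down it reaches from about 0.325 to 1 m from the base axis. Payload 5.1 kg.
Tool frame: the origin (TCP) lies between the finger pads; the fingertips stand 22 mm ahead of it and the grasp point (between the pads) lies 3 mm ahead of it; z points along the fingers, y is the line along which they close (so a half turn about z gives the same grasp; the last joint's range is limited). The gripper opens to 85 mm and grips with 20 to 120 N. Pads are 22 mm wide; open, the fingers measure 114 mm over their backs; the gripper's body (76 mm by 85 mm) begins 54 mm behind the grasp point. The pads swing forward as they close: fully open they stand 13 mm farther back than shut.
Start: joints at [-1.402, 0.124, 1.65, -0, 1.367, -0.083], TCP at [0.162, -0.629, 0.253] pointing down, gripper open.
Joint ranges: [-2.61, 2.61], [-1.02, 2.33], [0.03, 2.71], [-1.35, 4.49], [0.32, 2.68], [-2.91, 2.91]. Speed limits (rad/s): [2.57, 2.57, 3.14, 3.14, 3.14, 3.14].

INTERFACE

Orientations are given as a unit quaternion [x, y, z, w].
In Python, from workcell import bot gives the robot as it stands.
- The arm moves only by the shell command python3 -m inch 'ROWS' [FORCE]. ROWS is JSON, a list of rows, each a list of 3 entries, a list of its own where there are three numbers: the shift along the tool's x, y, z in cm, then the turn about the tool's z in degrees, then the gripper's target within -1 to 1 (shut at 1, half-way at 0, fully open at -1). A call has 1 to 12 rows; each row shifts and turns the commanded pose from where the row before left it, along the tool's axes as they then stand; what a row does not reach is not made up. A row lasts 1/8 s, in which the tool goes at most 62.5 mm and 10.7 degrees, less where a joint would pass 70% of its speed; a pose out of reach is approached as far as the arm can. A call with a gripper value outside its range is refused whole. The fingers move at their own pace and stop on an object; FORCE is the grip in N (left out, the last holds). Time passes only in rows, so rows that do not move let the fingers close. It gives the time, the measured TCP pose, the force, the opening and the grip force at its end, in the units of the state.
- bot.sense(): the state, without advancing time (a new reading comes with each control period).
- bot.snapshot(name): name is "side" or "top" or "wrist"; returns (picture, depth): 420x560x3 uint8, red, green, blue; 420x560 float32, m along the optical axis (not along the pixel's ray), 0 where there is no reading.
- bot.get_calibration(name): a dict with "intrinsics" (3x3 intrinsics, pixels), "world_from_camera" (4x4, takes a point from camera to world coordinates). Camera axes: x right, y up, looking along -z (the intrinsics and any distortion apply to the point x, -y, -z); pixel columns grow to the right and rows downward; lengths in m; the calibration is good to about 2 mm. A picture is of the moment at which its call begins: read the wrist's pose just before it. get_calibration takes no time and is no camera call; for the wrist camera it gives the pose at the moment of the call.
- bot.finish_job(): hands the job in; it is judged then, once.
The state is a dict: "clock": time; "joint_positions": joint angles; "dq": joint speeds; "tau": joint torques, N m; "position": TCP position; "ee_rot": TCP orientation; "ft_force": force on the tool from outside, world axes, zero at the start; "ft_torque": the same for the moment, N m; "grip_width": opening from 0.0 (shut) to 1.0 (fully open); "gripper_force": force on a finger pad.
Only numpy, scipy, OpenCV 4.12 (cv2) and the standard library are available. Lean on these libraries where they do the work, as an engineer would, in place of code of your own. Each camera call takes 0.05 s, during which the arm holds its last target. There are 200 camera calls.

TASK

A carved plaque is already lying under the marking press. Pull the snug snap-fit cap up off the press and stand it open end down in the empty compartment of the wooden box. With the cap off, press the plunger head all the way down to its stop, hold it there a moment to stamp the wood, and let it spring back up; do not ring the desk bell, and do not knock over or push aside the little carved bird.

Things in the scene. Friction and masses are not known exactly. Their poses are not given: they have to be found in the camera images.
- press: Grey cast marking press, fixed. Origin on the bench straight under the vertical ram axis. Base 140 x 110 mm, 18 mm high, from -50 to +90 mm along x; a column at its +x end carries an arm 66 mm wide, flat top 125 mm above the bench. There a steel collar (41 mm diameter, 17 mm high, with spring balls that hold the cap) guides the plunger. A wooden plaque lies under the ram.
- cap: White plastic cap, loose, snapped over the collar and plunger head at the start. Round shell 55 mm diameter, 68 mm high, open below; on top a round grip knob 26 mm diameter, 30 mm high (98 mm in all). Origin at the centre of its open lower rim, z up to the knob; rim 125 mm above the bench at the start. About 10 N straight up unsnaps it; it clears the head after 60 mm.
- cap_knob (a point): Centre of the cap's grip knob (26 mm diameter, 30 mm high), on the cap's axis, 83 mm above its rim.
- head_top (a point): Centre of the top of the plunger head: dark wooden mushroom head, 36 mm diameter, 16 mm high, on a spring. 182 mm above the bench when up, 162 mm when pressed to its stop. It moves with the head.
- plunger (a joint): Travel of the plunger, m: 0 up (at rest), 0.020 at its stop. The spring needs 4 N to start and 10 N at the stop.
- box: Shallow open wooden box, fixed, 205 x 140 mm, walls 6 mm thick and 40 mm high above the bench. Origin on the bench under the centre of the empty compartment, which is 128 x 128 mm inside; the narrow compartment on its +x side holds spare handles.
- box_floor (a point): Centre of the floor of the empty compartment, 6 mm above the bench, axes as the box.
- bell: Desk bell, fixed, steel dome on a black disc of 84 mm diameter. Origin at the centre of its underside. To be left alone.
- bell_top (a point): Top of the bell's small button (16 mm diameter), 58 mm above the bench.
- bell_button (a joint): Travel of the bell's button, m: 0 up, 0.006 fully down (rings).
- bird: Small carved wooden bird on a block foot 60 x 50 mm, loose, 100 mm high. Origin at the centre of its underside, z up. To be left alone.
Mind the look-alikes: they are no part of the job. What is meant by the cap is not blue, and is the larger of those in its own colour.

How it is judged:
By the outcome, as a careful person would: the job done as asked, in the order asked, and still so for the second after the job is handed in, with the robot touching nothing.
It also fails if it takes over 53 s, if anything falls off the work surface, if the arm or the gripper's body presses on something with over 40 N, if the wrist force passes 120 N, or if a joint passes its speed limit or range.

## Working session

There is one attempt and no reset: what is moved stays moved. The work goes in short steps, Python scripts to look and compute and a shell command to move; the robot and the scene stay as the last step left them, time stands still between calls to the robot, and variables do not carry over. Pictures are saved under pics/ and viewed, at most 10 in all, crops included, and the job is handed in when it is done.

```bash
mkdir -p pics
cat > h.py <<'E'
import numpy as np,cv2,os
from workcell import bot
def snap(n,f):
    K=bot.get_calibration(n); p,d=bot.snapshot(n)
    cv2.imwrite(f'pics/{f}.png',cv2.cvtColor(p,cv2.COLOR_RGB2BGR)); np.savez(f'pics/{f}.npz',d=d,K=K['intrinsics'],T=K['world_from_camera'],k=str(K))
def pt(f,u,v,z=None):
    q=np.load(f'pics/{f}.npz'); K=np.array(q['K']);T=np.array(q['T']);d=q['d']
    r=np.array([(u-K[0,2])/K[0,0],-(v-K[1,2])/K[1,1],-1])
    if z is None: return T[:3,:3]@(r*d[int(v),int(u)])+T[:3,3]
    w=T[:3,:3]@r; return T[:3,3]+w*(z-T[2,3])/w[2]
E
python3 - <<'E'
from h import *
snap('top','top0');snap('side','side0')
a=cv2.imread('pics/top0.png');print(bot.get_calibration('top'),bot.get_calibration('side'));s=bot.sense();print(s)
E
```

```text
{'intrinsics': array([[494.47950724,   0.        , 278.81627132],
       [  0.        , 494.47950724, 212.98281411],
       [  0.        ,   0.        ,   1.        ]]), 'world_from_camera': array([[ 0.02655432,  0.99081669, -0.13257886,  0.39354514],
       [-0.99934246,  0.02958721,  0.02095835,  0.01359517],
       [ 0.02468852,  0.13193515,  0.99095085,  1.22829095],
       [ 0.        ,  0.        ,  0.        ,  1.        ]])} {'intrinsics': array([[415.50236046,   0.        , 280.22146501],
       [  0.        , 415.50236046, 210.89893293],
       [  0.        ,   0.        ,   1.        ]]), 'world_from_camera': array([[-0.97485339,  0.11814856, -0.18894916,  0.31241228],
       [-0.22282008, -0.53000766,  0.81819502,  0.85134547],
       [-0.00347594,  0.83972186,  0.54300563,  0.70059361],
       [ 0.        ,  0.        ,  0.        ,  1.        ]])}
{'clock': 0.1, 'joint_positions': array([-1.40158452e+00,  1.24482417e-01,  1.65151908e+00, -8.84334231e-06,
        1.36750066e+00, -8.26053876e-02]), 'dq': array([-0.00170428, -0.00159589, -0.00404564,  0.00085435, -0.00083611,
        0.00066927]), 'tau': array([ 4.04833754e-04, -4.24931967e+01, -3.66653681e+01, -1.34420093e-04,
        3.94098752e-03,  1.58280983e-05]), 'position': array([ 0.16183836, -0.62901258,  0.25215923]), 'ee_rot': array([ 9.92083414e-01,  1.25577021e-01, -4.56564541e-05, -9.53666072e-04]), 'ft_force': array([0.54604882, 1.19625765, 0.8376075 ]), 'ft_torque': array([-0.00442827,  0.01026296, -0.02483114]), 'gripper_force': 0.0, 'grip_width': 1.0017773298729653}
```

View pics/top0.png

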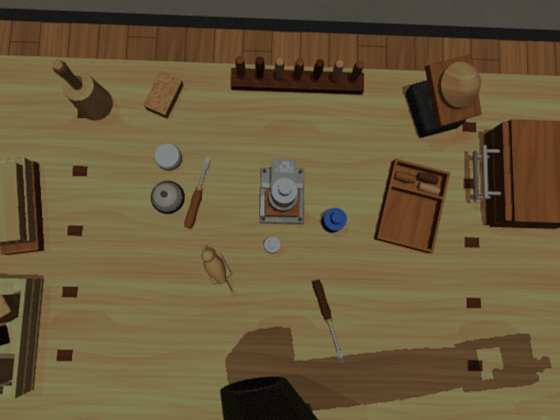

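View pics/side0.png

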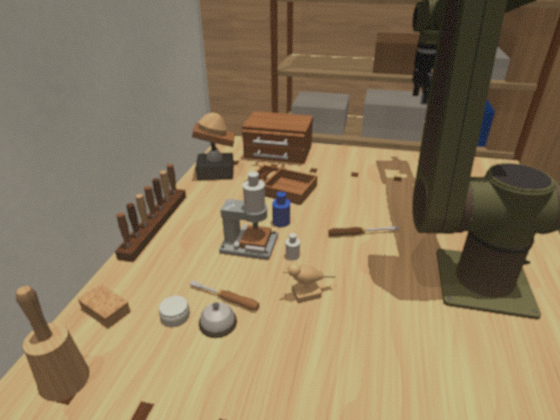

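The top view shows the press with the white cap at (285,188). Look-alikes are the blue cap (335,220), the small white cap (272,245) and a white round tin (168,157). The cap on the press is white and larger than the small one, so it is the one. The bell is at (167,197), the bird at (215,265) and the box's empty compartment at about (408,215).

Run:
```python
from h import *
for n,u,v in [('knob',285,188),('baseL',262,221),('blue',335,220),('smallw',272,245),('bird',213,262),('bell',167,195)]: print(n,pt('top0',u,v).round(3))
print('knobz',pt('top0',285,188,.223).round(3))
for u,v in [(397,160),(448,172),(432,250),(377,237),(391,189),(442,201)]: print('box',pt('top0',u,v,.04).round(3))
a=cv2.imread('pics/top0.png')
cv2.imwrite('pics/c1.png',cv2.resize(a[140:260,240:460],None,fx=3.6,fy=3.6,interpolation=cv2.INTER_CUBIC))
```

```text
knob [ 0.58  -0.019  0.223]
baseL [0.535 0.029 0.016]
blue [ 0.532 -0.14   0.098]
smallw [0.473 0.003 0.067]
bird [0.429 0.138 0.084]
bell [0.588 0.26  0.044]
knobz [ 0.58  -0.019  0.223]
box [ 0.694 -0.301  0.04 ]
box [ 0.667 -0.427  0.04 ]
box [ 0.473 -0.385  0.04 ]
box [ 0.501 -0.251  0.04 ]
box [ 0.62  -0.285  0.04 ]
box [ 0.594 -0.411  0.04 ]
```

View pics/c1.png

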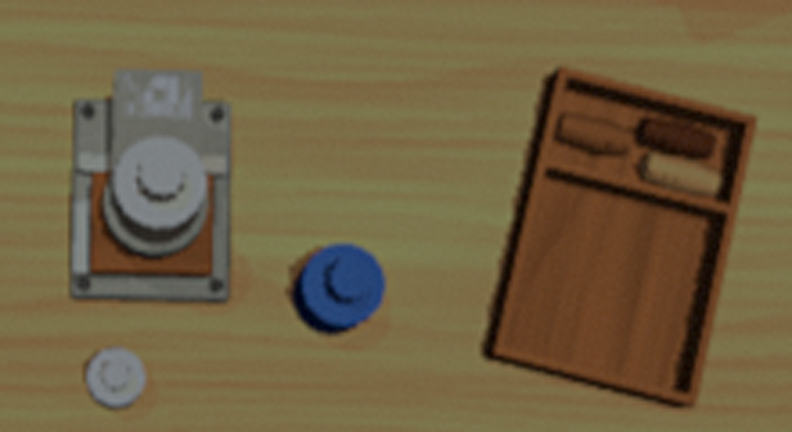

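The enlarged crop confirms the white cap on the press: its knob is at crop (160,183), which is full-image (284.4,190.8). The empty compartment's centre is at crop (613,286), or (410,219). I'll move above the cap now.

```bash
python3 -m inch '[[[4.5,-4,-1.5],0,-0.2],[[4.5,-4,-1.5],0,-0.2],[[4.5,-4,-1.5],0,-0.2],[[4.5,-4,-1],0,-0.2],[[4.5,-4,-1],0,-0.2],[[4.5,-4,-1],0,-0.2],[[4.5,-4,-0.5],0,-0.2],[[4.5,-4,0],0,-0.2],[[4.5,-4,0],0,-0.2],[[4.5,-4,0],0,-0.2],[[4.5,-4,0],0,-0.2],[[4.5,-4,0],0,-0.2]]'
python3 - <<'E'
from h import *
print('compartment',pt('top0',410.3,219.4,.04), 'knob',pt('top0',284.4,190.8,.223))
snap('wrist','w1');s=bot.sense();print(s['position'],s['ee_rot'],s['clock'],s['dq'])
E
```

```text
clock: 1.6
position: [0.5659, -0.0282, 0.3329]
ee_rot: [0.992, 0.126, -0.0, 0.0]
ft_force: [0.5, -0.6, 0.3]
grip_width: 0.598
gripper_force: 0.0
compartment [ 0.54632203 -0.33233749  0.04      ] knob [ 0.5745711  -0.01796535  0.223     ]
[ 0.56830143 -0.02278335  0.33229405] [ 9.91749719e-01  1.28164788e-01  8.24669219e-04 -2.36696977e-03] 1.65 [-0.07618159 -0.04576     0.05993865 -0.05402997  0.04425393 -0.14432703]
```

View pics/w1.png

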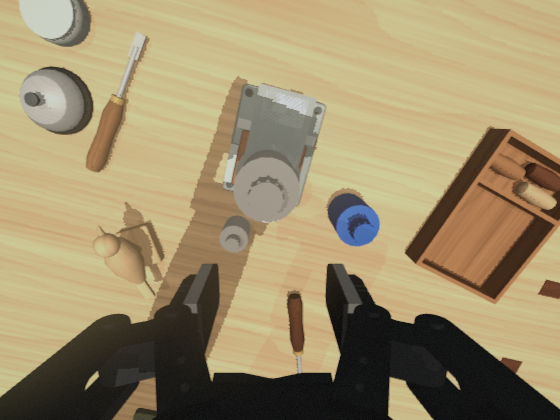

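The wrist view shows the white knob at about (267,193) ahead of the fingers, with nothing in their way. I'll take the knob centre from depth.

```bash
cat >> h.py <<'E'
def cloud(f):
    q=np.load(f'pics/{f}.npz'); K=q['K'];T=q['T'];d=q['d'];v,u=np.mgrid[:420,:560]
    P=np.stack([(u-K[0,2])/K[0,0]*d,-(v-K[1,2])/K[1,1]*d,-d],-1)@T[:3,:3].T+T[:3,3]
    P[d==0]=np.nan
    return P
def mid(f,c,r,z0,z1):
    P=cloud(f);m=(np.hypot(P[...,0]-c[0],P[...,1]-c[1])<r)&(P[...,2]>z0)&(P[...,2]<z1);p=P[m]
    if not len(p): return None
    (x,y),rad=cv2.minEnclosingCircle((p[:,:2]*1000).astype(np.float32)); return len(p),x,y,rad,np.median(p,0).round(4)
E
python3 - <<'E'
from h import *
s=bot.sense();print(s['position'])
for f in('w1','top0'):
  print(f,mid(f,(.575,-.018),.05,.218,.235),mid(f,(.575,-.018),.05,.185,.2))
for n in [(.546,-.332)]:
  P=cloud('top0');m=(np.hypot(P[...,0]-n[0],P[...,1]-n[1])<.09)&(P[...,2]<.012)&(P[...,2]>.001);print(P[m].mean(0),cv2.minAreaRect((P[m][:,:2]*1000).astype(np.float32)))
E
```

```text
[ 0.56830143 -0.02278335  0.33229405]
w1 (1000, 581.2135620117188, -17.770479202270508, 14.230467796325684, array([ 0.5821, -0.0175,  0.2228])) (2290, 581.3798217773438, -17.629716873168945, 27.547317504882812, array([ 0.5883, -0.0161,  0.1928]))
top0 (124, 582.1159057617188, -17.59473991394043, 13.099296569824219, array([ 0.5826, -0.0171,  0.2223])) (372, 582.4485473632812, -17.756744384765625, 27.714447021484375, array([ 0.5781, -0.0165,  0.1925]))
[ 0.55148478 -0.33425981  0.00549936] ((545.55419921875, -331.09600830078125), (176.5377197265625, 174.42327880859375), 16.924057006835938)
```

```bash
python3 -m inch '[[[1.5,-0.5,3],0,-0.2],[[0,0,2],0,-0.2],[[0,0,0],0,-0.2],[[0,0,0],0,-0.2]]'
```

```text
clock: 2.15
position: [0.5785, -0.0222, 0.2841]
ee_rot: [0.992, 0.125, 0.0, 0.0]
ft_force: [0.5, -0.3, 0.3]
grip_width: 0.597
gripper_force: 0.0
```

```bash
python3 -m inch '[[[0.4,-0.4,2.5],0,-0.2],[[0,0,2.5],0,-0.2],[[0,0,1.4],0,-0.2],[[0,0,0],0,-0.2],[[0,0,0],0,1],[[0,0,0],0,1],[[0,0,0],0,1],[[0,0,0],0,1],[[0,0,0],0,1]]' 60
```

```text
clock: 3.28
position: [0.5823, -0.0168, 0.2211]
ee_rot: [0.992, 0.126, 0.001, 0.0]
ft_force: [-0.2, -1.2, 5.3]
grip_width: 0.287
gripper_force: 58.8
```

```bash
python3 -m inch '[[[0,0,-0.5],0,1],[[0,0,-1],0,1],[[0,0,-1.5],0,1],[[0,0,-2],0,1],[[0,0,-2],0,1],[[0,0,-2],0,1],[[0,0,-1],0,1],[[0,0,0],0,1],[[0,0,0],0,1]]'
python3 - <<'E'
from h import *
snap('wrist','w2')
P=cloud('w2');
m=(np.hypot(P[...,0]-.582,P[...,1]+.0177)<.05)&(P[...,2]>.1);print(np.histogram(P[m][:,2],bins=np.arange(.1,.36,.02)))
# box walls rim
m=(P[...,2]>.035)&(P[...,2]<.045)&(P[...,1]<-.2);print(m.sum())
P=cloud('top0');m=(P[...,2]>.036)&(P[...,2]<.046)&(P[...,0]>.4)&(P[...,0]<.75)&(P[...,1]<-.2)&(P[...,1]>-.46);print(cv2.minAreaRect((P[m][:,:2]*1000).astype(np.float32)))
E
```

```text
clock: 4.4
position: [0.5811, -0.0166, 0.3183]
ee_rot: [0.992, 0.126, -0.001, -0.0]
ft_force: [-0.3, 0.5, -1.5]
grip_width: 0.28
gripper_force: 64.2
(array([   8, 2516,  379,   84,    0,    0,  386,  573,  773, 3804, 3031,
       4166]), array([0.1 , 0.12, 0.14, 0.16, 0.18, 0.2 , 0.22, 0.24, 0.26, 0.28, 0.3 ,
       0.32, 0.34]))
2788
((585.041748046875, -340.64288330078125), (141.59129333496094, 206.3182830810547), 76.89228820800781)
```

View pics/w2.png

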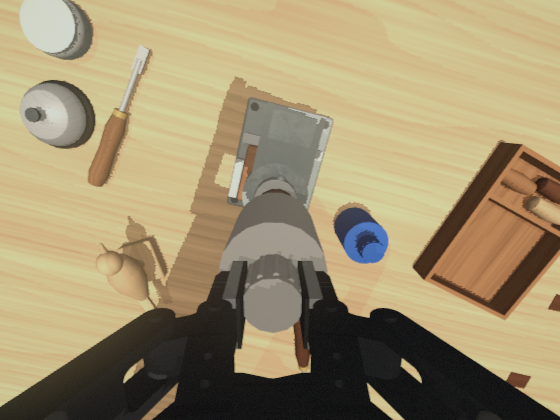

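The view shows the cap held squarely by the knob at about (272,300), clear of the press, with the plunger head exposed at (272,188). I'll carry it to the box.

```bash
python3 -m inch '[[[-0.7,2,0],0,1],[[-1.4,4,0],0,1],[[-1.4,4,0],0,1],[[-1.4,4,0],0,1],[[-1.4,4,0],0,1],[[-1.4,4,0],0,1],[[-1.4,4,0],0,1],[[-1,2.5,3],0,1],[[-0.6,1.4,5],0,1],[[0,0,5],0,1],[[0,0,4],0,1],[[0,0,1],0,1]]'; python3 -m inch '[[[0,0,0],0,1],[[0,0,0],0,1]]'
```

```text
clock: 5.95
position: [0.5496, -0.3324, 0.1348]
ee_rot: [0.992, 0.125, -0.003, -0.003]
ft_force: [0.1, 0.3, -1.1]
grip_width: 0.281
gripper_force: 64.2
clock: 6.2
position: [0.5535, -0.3339, 0.1421]
ee_rot: [0.992, 0.126, 0.002, 0.001]
ft_force: [-0.4, 0.0, -1.0]
grip_width: 0.285
gripper_force: 64.2
```

```bash
python3 -m inch '[[[0,0,1.5],0,1],[[0,0,1],0,1],[[0,0,0.4],0,1],[[0,0,0],0,1],[[0,0,0],0,1]]'
python3 - <<'E'
from h import *
snap('side','side2');a=cv2.imread('pics/side2.png');cv2.imwrite('pics/side2c.png',cv2.resize(a[90:250,190:370],None,fx=3.5,fy=3.5,interpolation=cv2.INTER_CUBIC))
E
```

```text
clock: 6.82
position: [0.5525, -0.333, 0.1106]
ee_rot: [0.992, 0.126, 0.0, 0.0]
ft_force: [-0.4, -0.2, -0.2]
grip_width: 0.282
gripper_force: 64.2
```

View pics/side2c.png

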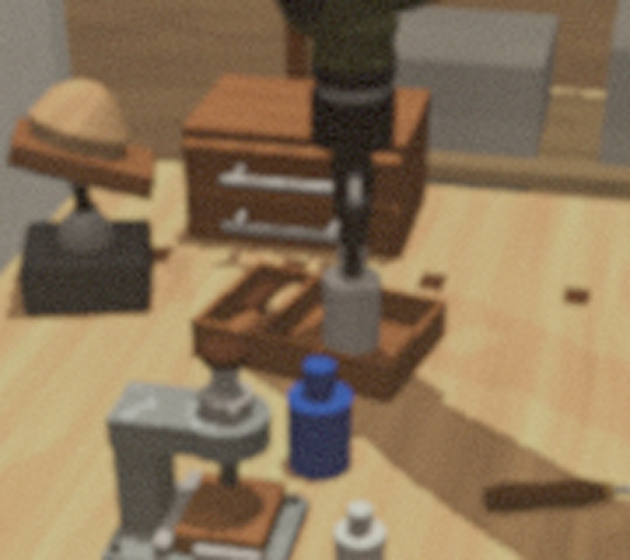

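The crop shows the cap upright inside the empty compartment (base at crop (352,345)), about 8 mm above the floor. I'll lower it gently until it touches.

```bash
python3 -m inch '[[[0,0,0.4],0,1],[[0,0,0.2],0,1],[[0,0,0.2],0,1],[[0,0,0],0,1]]';python3 -m inch '[[[0,0,0.2],0,1],[[0,0,0],0,1]]'
```

```text
clock: 7.38
position: [0.5523, -0.3329, 0.1023]
ee_rot: [0.992, 0.126, -0.0, -0.0]
ft_force: [0.5, -1.3, -0.9]
grip_width: 0.279
gripper_force: 64.5
clock: 7.62
position: [0.5528, -0.3332, 0.102]
ee_rot: [0.992, 0.126, 0.0, 0.0]
ft_force: [-2.3, 1.5, 6.5]
grip_width: 0.285
gripper_force: 64.9
```

```bash
python3 -m inch '[[[0,0,0],0,-0.2],[[0,0,0],0,-0.2],[[0,0,0],0,-0.2],[[0,0,0],0,-0.2],[[0,0,-1],0,-0.2],[[0,0,-3],0,-0.2],[[0,0,-4],0,-0.2],[[0,0,-4],0,-0.2],[[0,0,-4],0,-0.2],[[0,0,-3],0,-0.2],[[0,0,0],0,0.5],[[0,0,0],0,1]]'
python3 - <<'E'
from h import *
s=bot.sense();print(s['position'],s['grip_width'])
snap('wrist','w3');print(mid('w3',(.553,-.333),.045,.095,.11),mid('w3',(.553,-.333),.045,.068,.08))
E
```

```text
clock: 9.12
position: [0.5519, -0.3326, 0.2892]
ee_rot: [0.992, 0.126, -0.001, -0.001]
ft_force: [-0.3, 1.1, 0.3]
grip_width: 0.182
gripper_force: 0.0
[ 0.55191951 -0.33255933  0.28917249] 0.18208257172595263
(598, 551.4172973632812, -333.5788879394531, 14.119874000549316, array([ 0.5525, -0.3333,  0.1037])) (1386, 551.3946533203125, -333.7438049316406, 27.570295333862305, array([ 0.5577, -0.3314,  0.0738]))
```

The cap stands upright in the compartment: knob top at 0.104 m, centred at (0.551,-0.334). Now I'll go above the plunger head with the fingers shut.

```bash
python3 -m inch '[[[0.7,-2,0],0,1],[[1.4,-4,0],0,1],[[1.4,-4,0],0,1],[[1.4,-4,0],0,1],[[1.4,-4,0],0,1],[[1.4,-4,0],0,1],[[1.4,-4,1],0,1],[[1,-2.5,1],0,1],[[0.6,-1.3,0.5],0,1],[[0,0,0],0,1],[[0,0,0],0,1]]'
python3 - <<'E'
from h import *
snap('top','t3');snap('wrist','w4');print(mid('w4',(.581,-.017),.03,.172,.19), mid('t3',(.581,-.017),.03,.172,.19)); print(bot.sense()['position'])
E
```

```text
clock: 10.55
position: [0.5817, -0.0182, 0.2655]
ee_rot: [0.992, 0.125, 0.0, 0.0]
ft_force: [-0.0, -0.6, 0.2]
grip_width: -0.005
gripper_force: 0.0
(2068, 581.595703125, -17.520912170410156, 17.90186882019043, array([ 0.5838, -0.017 ,  0.1812])) (98, 580.070068359375, -17.556684494018555, 16.73160743713379, array([ 0.5737, -0.0163,  0.1801]))
[ 0.58187332 -0.01854761  0.26580381]
```

View pics/w4.png

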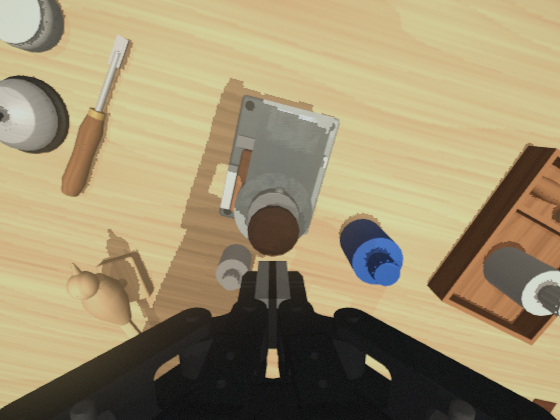

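The wrist view shows the bare dark head at (273,230) directly ahead of the shut fingers, and the cap standing in the box at (520,280). Now I'll press.

```bash
python3 -m inch '[[[0,0,2],0,1],[[0,0,2.5],0,1],[[0,0,1.3],0,1],[[0,0,0],0,1],[[0,0,0],0,1]]';python3 -m inch '[[[0,0,0.5],0,1],[[0,0,0.5],0,1],[[0,0,0.3],0,1],[[0,0,0],0,1],[[0,0,0],0,1]]'
```

```text
clock: 11.28
position: [0.5821, -0.0178, 0.208]
ee_rot: [0.992, 0.125, 0.001, 0.0]
ft_force: [0.1, 0.2, 0.1]
grip_width: -0.002
gripper_force: 0.0
clock: 11.9
position: [0.5826, -0.0177, 0.1954]
ee_rot: [0.992, 0.126, 0.001, 0.0]
ft_force: [2.4, -0.2, 5.6]
grip_width: 0.002
gripper_force: 2.5
```

```bash
python3 -m inch '[[[0,0,0.5],0,1],[[0,0,0.5],0,1],[[0,0,0.3],0,1],[[0,0,0],0,1],[[0,0,0],0,1]]'
```

```text
clock: 12.52
position: [0.5826, -0.0177, 0.184]
ee_rot: [0.992, 0.126, 0.001, 0.0]
ft_force: [-1.0, 0.3, 11.5]
grip_width: 0.002
gripper_force: 5.7
```

```bash
python3 -m inch '[[[0,0,0.1],0,1],[[0,0,0.1],0,1],[[0,0,0],0,1],[[0,0,0],0,1]]'
```

```text
clock: 13.02
position: [0.5827, -0.0177, 0.1839]
ee_rot: [0.992, 0.126, 0.001, 0.0]
ft_force: [-5.8, 1.5, 19.1]
grip_width: 0.0
gripper_force: 9.5
```

The plunger is on its stop: the tool did not move while the force rose to 19 N. I'll hold there, then raise it.

```bash
python3 -m inch '[[[0,0,0],0,1],[[0,0,0],0,1],[[0,0,0],0,1],[[0,0,0],0,1],[[0,0,0],0,1],[[0,0,0],0,1],[[0,0,0],0,1],[[0,0,0],0,1],[[0,0,0],0,1],[[0,0,0],0,1]]' && python3 -m inch '[[[0,0,-0.5],0,1],[[0,0,-1],0,1],[[0,0,-1],0,1],[[0,0,-1.5],0,1],[[0,0,-3],0,1],[[0,0,-4],0,1],[[0,0,-2],0,1],[[0,0,0],0,1],[[0,0,0],0,1]]'
python3 - <<'E'
from h import *
snap('wrist','w5');print(mid('w5',(.581,-.017),.022,.15,.19));snap('top','t5')
for f in('top0','t5'):
  print(mid(f,(.42,.13),.05,.05,.11),mid(f,(.588,.26),.012,.04,.08),mid(f,(.552,-.333),.04,.095,.11))
snap('side','side5')
E
```

```text
clock: 14.28
position: [0.5827, -0.0177, 0.1839]
ee_rot: [0.992, 0.126, 0.001, 0.0]
ft_force: [-5.9, 0.2, 19.1]
grip_width: 0.004
gripper_force: 9.5
clock: 15.4
position: [0.5809, -0.0175, 0.3071]
ee_rot: [0.992, 0.126, -0.002, -0.0]
ft_force: [-0.7, 0.3, -0.7]
grip_width: -0.002
gripper_force: 0.0
(1506, 581.53662109375, -17.692564010620117, 17.960344314575195, array([ 0.5834, -0.0171,  0.1812]))
(538, 419.42901611328125, 133.84954833984375, 47.80556106567383, array([0.4203, 0.1371, 0.0783])) (81, 587.8998413085938, 259.8624267578125, 11.840262413024902, array([0.588 , 0.2606, 0.0447])) None
(537, 418.3745422363281, 133.9893798828125, 49.03725051879883, array([0.4202, 0.1372, 0.0779])) (78, 587.995361328125, 260.031005859375, 11.95220947265625, array([0.5881, 0.2611, 0.0448])) (112, 552.3247680664062, -332.7027893066406, 13.898927688598633, array([ 0.5516, -0.3316,  0.1028]))
```

View pics/side5.png

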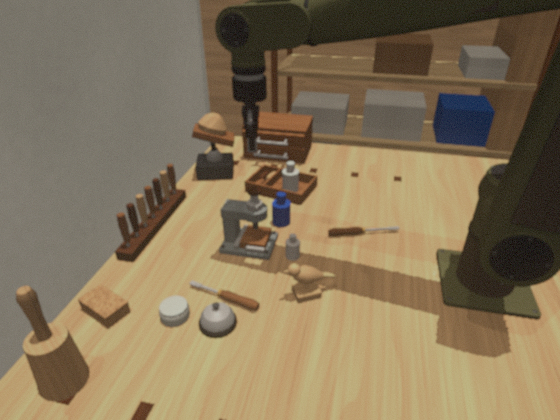

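The side view shows the cap upright in the box at (290,178), the head back up at (254,200), and the bird (305,278) and bell (217,318) unmoved. The robot is touching nothing.

```bash
python3 -c "
from workcell import bot
print(bot.finish_job())"
```

```text
the job is handed in; nothing more can be done
None
```

The job is handed in after about 15.6 s: the cap stands open end down in the empty compartment, the plunger was held on its stop for over a second and sprang back up, and neither the bell nor the bird was touched.

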